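Mount the terminal reel on its spindle

TASK

Mount the terminal reel that stands in the cradle of the reel stand: draw the spindle out of its parking sleeve by the bare shaft, lay it down free on the bench clear of the sleeve, then take it again by its square handle and lift it. Push it through the round eye in the stand's thin plate, through the reel and into the pocket of the thick block beyond, fully home with the handle's shoulder flat against the plate, and let go. Leave the reel standing in its cradle, and do not disturb the basket, the flux bottle or the spare reel.

Things in the scene. Friction and masses are not known exactly. Their poses are not given: they have to be found in the camera images.
- spindle: Loose aluminium spindle, 190 mm long. Origin on its axis at the shoulder; y along the axis to the tip. Handle: square bar 24 x 24 mm, y = -80 to 0. Round shaft, 12 mm diameter, y = 0 to +110 mm. Balances 17 mm behind the shoulder: lies level on its handle, axis 12 mm above the bench. It starts with the handle wholly inside the sleeve, the shaft sticking out level.
- spindle_grip (a point): centre of the spindle's handle, on the axis, 40 mm behind the shoulder
- spindle_tip (a point): end of the spindle's tip, 110 mm ahead of the shoulder; the last 6 mm taper from 12 to 8 mm diameter
- sleeve: Fixed dark steel parking sleeve, a square tube 42 wide (x) x 100 long (y) x 45 mm high; origin at the centre of its underside. Bore 30 x 30 mm, its floor 10 mm above the bench; closed at the -y end by a 5 mm wall, open at +y (the mouth).
- sleeve_mouth (a point): centre line of the parked spindle at the sleeve's mouth, 22 mm above the bench, 50 mm along +y from the sleeve's origin
- stand: Fixed reel stand; origin on the bench below the cradle's middle; y: the way the spindle goes in. Base x -65 to 65, y -56 to 84, 12 mm high. Thin eye plate (y -44 to -36) and thick block (y 40 to 75), each 60 mm wide, top at z = 100 mm, carry the spindle line at z = 72 mm. Two dark chocks at x = -42 and 42 mm hold the reel between them.
- eye (a point): centre of the eye, a 14 mm hole through the 8 mm plate, on its outer (-y) face, 72 mm above the bench; axes as the stand's
- pocket (a point): centre of the mouth of the blind pocket (15 mm diameter, 30 mm deep) in the thick block, 84 mm along the stand's y from point eye
- seat (a point): where the centre of the reel's bore belongs: on the stand's spindle line, 44 mm beyond point eye
- reel: Loose terminal reel standing on edge in the cradle: two grey flanges of 120 mm diameter on a copper-coloured wound core, 50 mm wide, 0.3 kg. Origin at the centre of its bore, y along its axis; the bore is 28 mm in diameter and runs right through.
- basket: Bystander: blue slatted plastic basket 110 x 170 x 70 mm, origin at the centre of its underside
- flux: Bystander: white flux bottle, 50 mm diameter, 120 mm tall, origin at the centre of its underside
- spare_reel: Bystander: second reel lying flat, 120 mm diameter, 50 mm high, origin at the centre of its underside
Things that resemble listed ones, but are neither listed nor needed, are in the scene too. Of the things like the spindle, leave any that is brown; of the rest the smaller one is meant.

How it is judged:
By the outcome, as a careful person would: the job done as asked, in the order asked, and still so for the second after the job is handed in, with the robot touching nothing.
It also fails if it takes over 48 s, if anything falls off the work surface, if the arm or the gripper's body presses on something with over 40 N, if the wrist force passes 120 N, or if a joint passes its speed limit or range.

ROBOT

A 7-joint arm with a two-finger parallel gripper is mounted at the origin on the work surface. World frame = base frame: x ahead of the robot, y to its left, z up, the work surface at z = 0. Lengths are in m, angles in degrees, forces in N, time in s.
With the tool pointing down it reaches from about 0.4 to 0.925 m from the base axis. Payload 4.1 kg.
Tool frame: the origin (TCP) lies between the finger pads; the fingertips stand 25 mm ahead of it and the grasp point (between the pads) lies 6 mm ahead of it (arm.finger_overhang is the distance from the TCP to the fingertips, in m); z points along the fingers, y is the line along which they close (so a half turn about z gives the same grasp; the last joint's range is limited). The gripper opens to 85 mm and grips with 20 to 120 N. Pads are 22 mm wide; open, the fingers measure 114 mm over their backs; the gripper's body (76 mm by 85 mm) begins 54 mm behind the grasp point. The pads swing forward as they close: fully open they stand 13 mm farther back than shut.
Start: joints at [-80.902, 22.827, 2.584, 88.041, -1.071, 69.15, -2.905], TCP at [0.166, 0.629, 0.256] pointing down, gripper open.
Joint ranges: [-161.44, 161.44], [-28.35, 127.94], [-78.24, 83.42], [0, 140.83], [-78.03, 258.03], [13.02, 114.36], [-168.23, 168.23]. Speed limits (degrees/s): [147.25, 147.25, 180, 180, 180, 180, 180].

INTERFACE

Orientations are given as a 3x3 rotation matrix whose columns are the frame's x, y, z axes.
In Python, from bench import arm gives the robot as it stands.
- The arm moves only by the tool send_rows, never from a script. Its argument "targets" is a list of rows, each an object with "xyz": the shift along the tool's x, y, z each as a share of 0.5 m, from -1 to 1, a list of three; "angular": the turn, a rotation vector about the tool's x, y, z each as a share of 45 degrees, from -1 to 1, a list of three. A call has 1 to 12 rows; each row is the pose to reach, as a shift and turn from the pose commanded when the call began, along the tool's axes at that moment; what a row does not reach only later rows make up. A row lasts 1/10 s, in which the tool goes at most 50 mm and 8.59 degrees, less where a joint would pass 70% of its speed; a pose out of reach is approached as far as the arm can. A call with a number of a shift or a turn outside -1 to 1 is refused whole. A call with a gripper value outside its range is refused whole. "fingers" is the finger opening in mm, from 0 to 85.4, set as the call begins (left out, the last holds). The fingers move at their own pace and stop on an object; the grip force is fixed at half the most. Time passes only in rows, so rows that repeat a pose let the fingers close. It gives the time, the measured TCP pose, the force, the opening and the grip force at its end, in the units of the state.
- arm.sense(): the state, without advancing time (a new reading comes with each control period).
- arm.read_camera(name): name is "side" or "top" or "wrist"; returns (picture, depth): 480x640x3 uint8, red, green, blue; 480x640 float32, m along the optical axis (not along the pixel's ray), 0 where there is no reading.
- arm.camera_model(name): a dict with "mtx" (3x3 intrinsics, pixels), "D" ([k1, k2, p1, p2, k3] as OpenCV has them; the pictures are not rectified), "extrinsics" (4x4, takes a point from camera to world coordinates). Camera axes: x right, y down, z forward; pixel columns grow to the right and rows downward; lengths in m; the calibration is good to about 2 mm. A picture is of the moment at which its call begins: read the wrist's pose just before it. camera_model takes no time and is no camera call; for the wrist camera it gives the pose at the moment of the call.
- arm.finish_job(): hands the job in; it is judged then, once.
The state is a dict: "clock": time; "joints": joint angles; "joint_vel": joint speeds; "joint_efforts": joint torques, N m; "eef_pos": TCP position; "eef_rot": TCP orientation; "force": force on the tool from outside, world axes, zero at the start; "torque": the same for the moment, N m; "gripper_width": finger opening in m; "gripper_force": force on a finger pad.
Only numpy, scipy, OpenCV 4.12 (cv2) and the standard library are available. Lean on these libraries where they do the work, as an engineer would, in place of code of your own. Each camera call takes 0.05 s, during which the arm holds its last target. There are 200 camera calls.

## Working session

There is one attempt and no reset: what is moved stays moved. The work goes in short steps, Python scripts to look and compute and a tool call to move; the robot and the scene stay as the last step left them, time stands still between calls to the robot, and variables do not carry over. Pictures are saved under pics/ and viewed, at most 10 in all, crops included, and the job is handed in when it is done.

Besides the shell and the picture viewer there is one more tool, called after ">>>" as name([rows], argument=value, ...), one row to a line, values as JSON. send_rows: Moves the arm, as the interface text tells. Its arguments: {"type":"object","properties":{"targets":{"type":"array","items":{"type":"object","properties":{"xyz":{"type":"array","items":{"type":"number","minimum":-1,"maximum":1}},"angular":{"type":"array","items":{"type":"number","minimum":-1,"maximum":1}}}}},"fingers":{"type":"number"}},"required":["targets"]}

```bash
ls; mkdir -p pics; cat > h.py <<'E'
import numpy as np, cv2
from bench import arm
def grab(n):
    m=arm.camera_model(n); p,d=arm.read_camera(n); return p,d,m
def save(n,p): cv2.imwrite('pics/'+n,p[:,:,::-1])
def ray(m,px):
    u=cv2.undistortPoints(np.array(px,float).reshape(-1,1,2),m['mtx'],np.array(m['D'])).reshape(-1,2)
    E=np.array(m['extrinsics']); d=np.c_[u,np.ones(len(u))]@E[:3,:3].T
    return E[:3,3],d
def onz(m,px,z):
    o,d=ray(m,px); t=(z-o[2])/d[:,2]; return o+d*t[:,None]
def cloud(m,d):
    v,u=np.mgrid[:480,:640]; o,r=ray(m,np.c_[u.ravel(),v.ravel()])
    return (o+r*d.ravel()[:,None]).reshape(480,640,3)
E
python3 - <<'E'
from h import *
for n in('top','side'):
    p,d,m=grab(n); save(n+'0.png',p); np.savez(n+'0.npz',p=p,d=d)
    print(n,np.round(m['extrinsics'],3),m['mtx'],m['D'],(d>0).mean())
E
```

```text
pics
top [[ 0.019 -0.991  0.133  0.412]
 [-1.    -0.019  0.006 -0.007]
 [-0.004 -0.133 -0.991  1.081]
 [ 0.     0.     0.     1.   ]] [[434.03492647   0.         316.62402676]
 [  0.         434.03492647 241.07288767]
 [  0.           0.           1.        ]] [-0.06956476  0.          0.          0.          0.        ] 0.996005859375
side [[ 0.841 -0.315  0.44   0.052]
 [-0.541 -0.516  0.664 -0.739]
 [ 0.018 -0.797 -0.604  0.748]
 [ 0.     0.     0.     1.   ]] [[514.47867203   0.         309.10549544]
 [  0.         514.47867203 244.73012836]
 [  0.           0.           1.        ]] [0.02379874 0.         0.         0.         0.        ] 0.9958626302083333
```

View pics/top0.png

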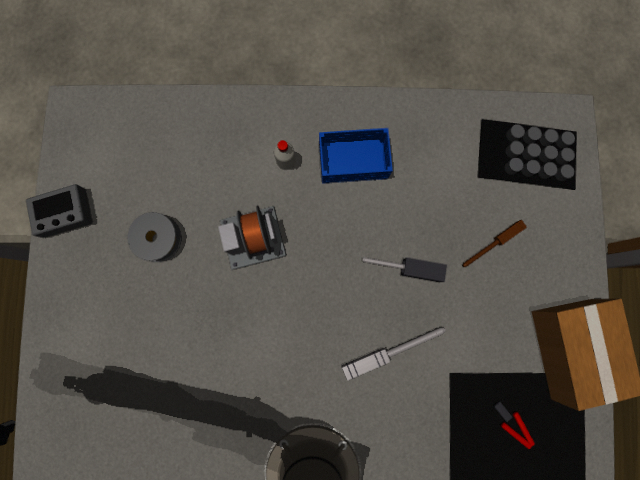

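View pics/side0.png

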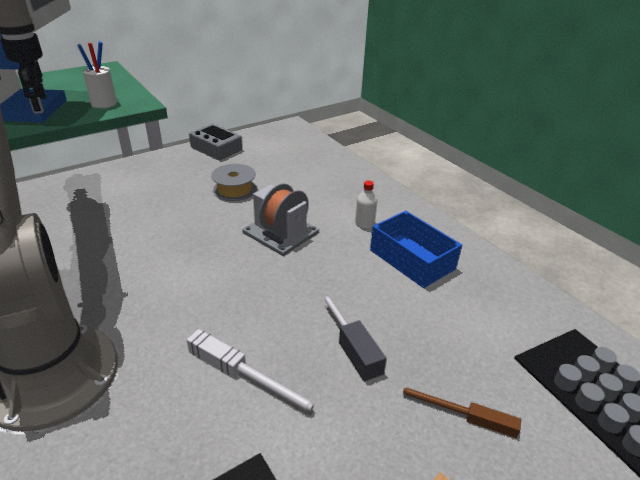

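Top view candidates: (A) grey spindle with its shaft at (363–402, 260–266), handle inside the dark sleeve (402–446, 258–281); (B) large white one with ribbed handle at (342–445, 327–380); (C) brown one at (463–525, 222–266). C is excluded by its colour. Of A and B, A is the smaller and sits in a sleeve, so A is meant. The stand is at (220–286, 207–270), with the thick block on the left (229, 236) and the thin plate on the right (270, 228). The spindle therefore goes in towards image left (+y).

```bash
python3 - <<'E'
from h import *
T=np.load('top0.npz'); p=T['p'];d=T['d']; m=arm.camera_model('top')
C=cloud(m,d)
a=cv2.resize(p[195:290,210:300],None,fx=4,fy=4,interpolation=2)
b=cv2.resize(p[195:290,355:455],None,fx=4,fy=4,interpolation=2)
save('crop1.png',np.hstack([a,b]))
z=C[...,2]
print('bench z',np.median(z[300:320,200:300]))
v,u=np.mgrid[:480,:640]
def reg(name,lo,hi,box):
    k=(z>lo)&(z<hi)&(u>=box[0])&(u<box[1])&(v>=box[2])&(v<box[3])
    k=k.astype(np.uint8); n,l,s,c=cv2.connectedComponentsWithStats(k)
    for i in range(1,n):
        if s[i,4]<25: continue
        q=C[l==i]; r=cv2.minAreaRect(q[:,:2].astype(np.float32)*1000)
        print(name,s[i],np.round(q.mean(0),4),np.round(r[0],1),np.round(r[1],1),round(r[2],1),np.round(np.median(q[:,2]),4))
reg('sleevetop',.037,.055,(395,455,245,290))
reg('shaft',.012,.034,(355,402,250,275))
reg('standtop',.09,.11,(205,300,195,280))
reg('base',.006,.02,(205,300,195,280))
reg('spare',.04,.06,(110,190,200,270))
reg('basket',.06,.08,(310,400,120,190))
reg('flux',.03,.14,(270,300,130,175))
reg('big',.008,.04,(335,450,320,385))
E
```

```text
bench z -0.0008326307508252917
sleevetop [404 258  43  24 719] [ 0.4886 -0.2617  0.0439] [ 489.4 -261.2] [100.   42.6] 80.5 0.0439
shaft [362 258  40  11 192] [ 0.5033 -0.1591  0.0251] [ 503.3 -159.5] [96.8 12.1] 81.0 0.0252
standtop [236 211  21  14 118] [0.5965 0.1627 0.1026] [600.3 162. ] [35.  43.8] 15.5 0.1039
standtop [265 214  10  26 101] [0.5759 0.1093 0.0982] [576.4 109.6] [59.9  8.1] 15.8 0.0985
standtop [218 223  22  29 424] [0.5496 0.2032 0.0985] [550.1 203.8] [61.4 35.7] 16.0 0.0986
standtop [245 236  24  21 194] [0.5319 0.1397 0.102 ] [530.9 138.6] [36.9 49.1] 15.4 0.1024
base [227 207  59  62 968] [0.541  0.1384 0.0113] [562.  161.5] [131.4 140.1] 15.6 0.011
base [220 216  18  11 115] [0.603  0.2212 0.0112] [599.6 222.6] [26.8 43.2] 10.5 0.011
spare [ 128  212   47   48 1701] [0.5561 0.4032 0.0489] [557.1 403.8] [117.1 116. ] 3.6 0.0489
basket [319 128  74  49 586] [ 0.7708 -0.0932  0.0671] [770.1 -89.8] [113.2 171.4] 5.3 0.0676
flux [274 140  21  27 436] [0.7553 0.0819 0.0826] [761.2  83.7] [44.1 49.8] 9.8 0.0817
big [ 342  327  104   54 1219] [ 0.2816 -0.166   0.028 ] [ 291.3 -192.3] [ 35.4 265.8] 23.5 0.0303
```

View pics/crop1.png

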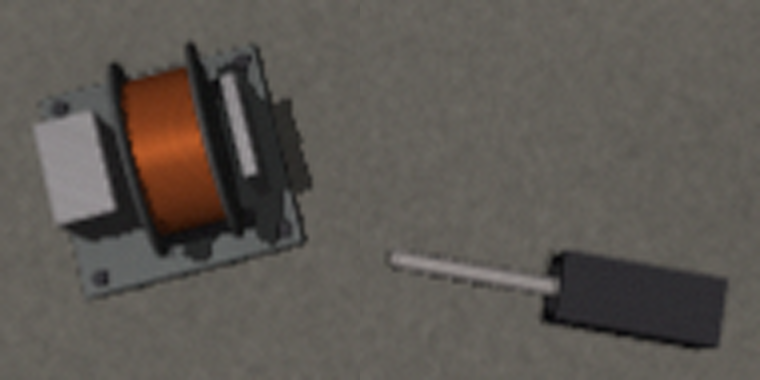

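The crop confirms it: (right) a slim grey shaft, crop (390–560, 258–290), sticking out of the dark sleeve; (left) the stand, with thick block left, reel in the middle, thin plate right, at crop (240, 125). The insertion direction is therefore image left.

```bash
cat >> h.py <<'E'
from scipy.spatial.transform import Rotation as Ro
def down(yawx):  # tool z down, tool x along world yaw (deg)
    a=np.radians(yawx); x=np.array([np.cos(a),np.sin(a),0]); z=np.array([0,0,-1.]); return np.c_[x,np.cross(z,x),z]
def go(pos,R,s=None,P=None):
    s=s or arm.sense(); R0=np.array(s['eef_rot']); P0=np.array(s['eef_pos'])
    xyz=R0.T@(np.array(pos)-P0)/.5; w=Ro.from_matrix(R0.T@R).as_rotvec(degrees=True)/45
    print('xyz',np.round(xyz,4),'ang',np.round(w,4),'dist',np.linalg.norm(xyz)*.5,'deg',np.linalg.norm(w)*45)
E
python3 - <<'E'
from h import *
s=arm.sense(); print({k:np.round(v,3).tolist() for k,v in s.items()}); print(arm.finger_overhang)
m=arm.camera_model('wrist'); R=np.array(s['eef_rot']); E=np.array(m['extrinsics'])
print(np.round(R.T@(E[:3,3]-s['eef_pos']),3),np.round(R.T@E[:3,:3],3),m['mtx'][0])
# grip point ~30mm outside mouth; above it by 0.2
a=np.radians(81.2); ax=np.array([np.cos(a),np.sin(a)])
mouth=np.array([.4894,-.2612])+.05*ax; print('mouth',mouth,'gp',mouth+.03*ax)
g=mouth+.03*ax
for y in (81.2,-98.8): go([g[0],g[1],.20],down(y))
E
```

```text
{'clock': 0.1, 'joints': [-80.904, 22.87, 2.578, 88.107, -1.07, 69.151, -2.906], 'joint_vel': [0.048, -0.173, 0.004, -0.104, 0.065, 0.076, -0.033], 'joint_efforts': [0.004, -47.626, 1.37, -25.495, 0.012, 0.005, -0.0], 'eef_pos': [0.166, 0.628, 0.255], 'eef_rot': [[-0.967, 0.255, -0.0], [0.255, 0.967, -0.002], [-0.0, -0.002, -1.0]], 'force': [0.103, -0.313, 0.291], 'torque': [-0.009, 0.011, -0.009], 'gripper_force': 0.0, 'gripper_width': 0.085}
0.025
[ 0.086  0.001 -0.118] [[ 0.001 -0.945 -0.328]
 [ 1.     0.     0.001]
 [-0.001 -0.328  0.945]] [379.47206355   0.         326.46391142]
mouth [ 0.49704929 -0.21178858] gp [ 0.50163887 -0.18214173]
xyz [-1.0629 -1.3954  0.1133] ang [-1.8000e-03  1.8000e-03  1.8675e+00] dist 0.8788678079602539 deg 84.03919219619465
xyz [-1.0629 -1.3954  0.1133] ang [-1.9000e-03 -1.8000e-03 -2.1325e+00] dist 0.8788678079602539 deg 95.96090357196638
```

>>> send_rows([
  {"xyz": [-0.74,-0.59,0],"angular": [0,0,0.9]},
  {"xyz": [-0.74,-0.59,0],"angular": [0,0,0.9]},
  {"xyz": [-0.74,-0.59,0],"angular": [0,0,0.9]},
  {"xyz": [-0.74,-0.59,0],"angular": [0,0,0.9]},
  {"xyz": [-0.74,-0.59,0],"angular": [0,0,0.9]},
  {"xyz": [-0.74,-0.59,0],"angular": [0,0,0.9]},
  {"xyz": [-0.74,-0.59,0],"angular": [0,0,0.9]},
  {"xyz": [-0.74,-0.59,0],"angular": [0,0,0.9]},
  {"xyz": [-0.74,-0.59,0],"angular": [0,0,0.9]},
  {"xyz": [-0.74,-0.59,0],"angular": [0,0,0.9]},
  {"xyz": [-0.74,-0.59,0],"angular": [0,0,0.9]},
  {"xyz": [-0.74,-0.59,0],"angular": [0,0,0.9]},
], fingers=50)

```text
clock: 1.3
eef_pos: [0.448, 0.2489, 0.256]
eef_rot: [[-0.569, 0.822, -0.001], [0.822, 0.569, 0.0], [0.001, -0.001, -1.0]]
force: [-0.4, 0.5, -1.1]
gripper_width: 0.0499
gripper_force: 0.0
```

```bash
python3 - <<'E'
from h import *
s=arm.sense(); print(s['clock'],np.round(s['eef_pos'],4),np.round(s['joints'],1))
go([.5016,-.1821,.20],down(81.2))
E
```

```text
1.3 [0.448  0.2489 0.256 ] [-55.    9.3  23.9 107.1  -4.2  64.5   5.1]
xyz [-0.77   -0.4023  0.1117] ang [-1.000e-03 -6.000e-04  9.661e-01] dist 0.4379631857071032 deg 43.47674096156606
```

>>> send_rows([
  {"xyz": [-0.77,-0.402,0.112],"angular": [0,0,0.966]},
  {"xyz": [-0.77,-0.402,0.112],"angular": [0,0,0.966]},
  {"xyz": [-0.77,-0.402,0.112],"angular": [0,0,0.966]},
  {"xyz": [-0.77,-0.402,0.112],"angular": [0,0,0.966]},
  {"xyz": [-0.77,-0.402,0.112],"angular": [0,0,0.966]},
  {"xyz": [-0.77,-0.402,0.112],"angular": [0,0,0.966]},
  {"xyz": [-0.77,-0.402,0.112],"angular": [0,0,0.966]},
  {"xyz": [-0.77,-0.402,0.112],"angular": [0,0,0.966]},
  {"xyz": [-0.77,-0.402,0.112],"angular": [0,0,0.966]},
  {"xyz": [-0.77,-0.402,0.112],"angular": [0,0,0.966]},
  {"xyz": [-0.77,-0.402,0.112],"angular": [0,0,0.966]},
  {"xyz": [-0.77,-0.402,0.112],"angular": [0,0,0.966]},
])

```text
clock: 2.5
eef_pos: [0.5031, -0.179, 0.1999]
eef_rot: [[0.148, 0.989, -0.0], [0.989, -0.148, 0.002], [0.002, -0.001, -1.0]]
force: [1.0, 0.5, -0.4]
gripper_width: 0.0499
gripper_force: 0.0
```

```bash
python3 - <<'E'
from h import *
s=arm.sense(); print(s['clock'],np.round(s['eef_pos'],4),np.round(s['joints'],1))
p,d,m=grab('wrist'); save('w1.png',p); np.savez('w1.npz',p=p,d=d,E=m['extrinsics'])
C=cloud(m,d); z=C[...,2]
k=((z>.015)&(z<.034)).astype(np.uint8); n,l,st,c=cv2.connectedComponentsWithStats(k)
for i in range(1,n):
    if st[i,4]>300:
        q=C[l==i]; r=cv2.minAreaRect(q[:,:2].astype(np.float32)*1000); print(st[i],r,q[:,2].max())
k=((z>.038)&(z<.05)).astype(np.uint8); n,l,st,c=cv2.connectedComponentsWithStats(k)
for i in range(1,n):
    if st[i,4]>300:
        q=C[l==i]; r=cv2.minAreaRect(q[:,:2].astype(np.float32)*1000); print('sl',st[i],r)
E
```

```text
2.5 [ 0.5031 -0.179   0.1999] [-20.3  18.1  43.  108.5 -14.5  58.9  20.4]
[ 603    0   25  181 3447] ((718.5059814453125, -116.45977783203125), (5.319836616516113, 123.18305206298828), 4.93604040145874) 0.033988681907158036
[ 312  132   28  135 2031] ((505.404541015625, -165.8072967529297), (110.58477020263672, 23.29566192626953), 79.15747833251953) 0.030055763310812833
[   0  145  190  232 7403] ((297.1037902832031, -202.3540802001953), (35.37150573730469, 239.92739868164062), 23.271081924438477) 0.03399992542048619
[353 396  46  44 522] ((520.7282104492188, -390.53924560546875), (10.93115234375, 66.86915588378906), 35.3491096496582) 0.019903982419800126
sl [ 627    0   13  185 1613] ((717.929443359375, -119.53235626220703), (3.682964324951172, 116.7865982055664), 4.961793422698975)
sl [ 299  265   54  110 5549] ((488.4668884277344, -260.00372314453125), (100.45586395263672, 42.03776550292969), 80.89728546142578)
```

View pics/w1.png

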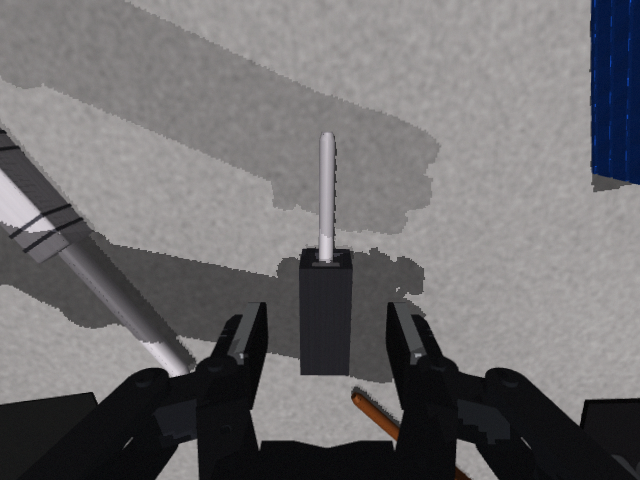

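The wrist view has the shaft at column ≈327, its tip at row 133 and the sleeve mouth at row ≈250, central between the fingers. I'll fit the shaft line before descending.

```bash
python3 - <<'E'
from h import *
D=np.load('w1.npz'); m=arm.camera_model('wrist'); m['extrinsics']=D['E']
C=cloud(m,D['d']); z=C[...,2]
k=np.zeros_like(z,bool); k[132:245,300:350]=True; k&=(z>.019)&(z<.032)
pts=C[k][:,:2]*1000; v=cv2.fitLine(pts.astype(np.float32),cv2.DIST_HUBER,0,.01,.01).ravel(); v[:2]*=np.sign(v[1])
t=(pts-v[2:])@v[:2]; print(v,'yaw',np.degrees(np.arctan2(v[1],v[0])),'tip',v[2:]+t.max()*v[:2],'near',v[2:]+t.min()*v[:2],len(pts))
tip=(v[2:]+t.max()*v[:2])/1000; g=tip-.078*v[:2]  # 32 mm ahead of shoulder
yaw=np.degrees(np.arctan2(v[1],v[0])); print(g)
go([g[0],g[1],.037],down(yaw))
E
```

```text
[ 1.4899628e-01  9.8883778e-01  5.0562527e+02 -1.5208009e+02] yaw 81.43123 tip [ 511.84661822 -110.79114573] near [ 498.69171729 -198.09576252] 1698
[ 0.50022491 -0.18792049]
xyz [-0.0189 -0.0029  0.3261] ang [-0.0005 -0.002   0.0019] dist 0.16332498167363427 deg 0.12742127737002698
```

>>> send_rows([
  {"xyz": [-0.011,-0.003,0.1],"angular": [0,0,0]},
  {"xyz": [-0.011,-0.003,0.2],"angular": [0,0,0]},
  {"xyz": [-0.011,-0.003,0.28],"angular": [0,0,0]},
  {"xyz": [-0.011,-0.003,0.31],"angular": [0,0,0]},
  {"xyz": [-0.011,-0.003,0.326],"angular": [0,0,0]},
  {"xyz": [-0.011,-0.003,0.326],"angular": [0,0,0]},
  {"xyz": [-0.011,-0.003,0.326],"angular": [0,0,0]},
])

```text
clock: 3.25
eef_pos: [0.5017, -0.1873, 0.039]
eef_rot: [[0.151, 0.988, 0.003], [0.988, -0.151, -0.0], [0.0, 0.003, -1.0]]
force: [0.4, 0.0, 0.9]
gripper_width: 0.0499
gripper_force: 0.0
```

>>> send_rows([
  {"xyz": [0,0,0],"angular": [0,0,0]},
  {"xyz": [0,0,0],"angular": [0,0,0]},
  {"xyz": [0,0,0],"angular": [0,0,0]},
  {"xyz": [0,0,0],"angular": [0,0,0]},
  {"xyz": [0,0,0],"angular": [0,0,0]},
  {"xyz": [0,0,0],"angular": [0,0,0]},
  {"xyz": [0,0,0],"angular": [0,0,0]},
  {"xyz": [0,0,0],"angular": [0,0,0]},
  {"xyz": [0,0,0],"angular": [0,0,0]},
  {"xyz": [0,0,0],"angular": [0,0,0]},
], fingers=0)

```text
clock: 4.25
eef_pos: [0.5008, -0.1871, 0.0377]
eef_rot: [[0.152, 0.988, 0.001], [0.988, -0.152, 0.0], [0.0, 0.001, -1.0]]
force: [0.2, 1.4, 5.0]
gripper_width: 0.0093
gripper_force: 58.7
```

```bash
python3 - <<'E'
from h import *
p,d,m=grab('wrist'); save('w2.png',p[100:480,200:460])
s=arm.sense(); print(s['gripper_width'],s['gripper_force'],np.round(s['eef_pos'],4))
E
```

```text
0.009940095466500896 58.68703901767731 [ 0.5008 -0.1871  0.0377]
```

View pics/w2.png

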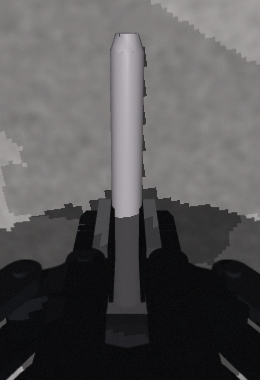

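The shaft runs straight up at crop column ≈127 between the pads. The width reads 9–10 mm, which suggests a high grip, so I'll re-grip 5 mm lower.

>>> send_rows([
  {"xyz": [0,0,0],"angular": [0,0,0]},
  {"xyz": [0,0,0],"angular": [0,0,0]},
  {"xyz": [0,0,0],"angular": [0,0,0]},
  {"xyz": [0,0,0.01],"angular": [0,0,0]},
  {"xyz": [0,0,0.01],"angular": [0,0,0]},
], fingers=35)

```text
clock: 4.8
eef_pos: [0.4995, -0.1868, 0.0315]
eef_rot: [[0.152, 0.988, -0.002], [0.988, -0.152, 0.001], [0.0, -0.002, -1.0]]
force: [0.5, -0.5, 0.4]
gripper_width: 0.0351
gripper_force: 0.0
```

>>> send_rows([
  {"xyz": [0,0,0],"angular": [0,0,0]},
  {"xyz": [0,0,0],"angular": [0,0,0]},
  {"xyz": [0,0,0],"angular": [0,0,0]},
  {"xyz": [0,0,0],"angular": [0,0,0]},
  {"xyz": [0,0,0],"angular": [0,0,0]},
  {"xyz": [0,0,0],"angular": [0,0,0]},
  {"xyz": [0,0,0],"angular": [0,0,0]},
  {"xyz": [0,0,0],"angular": [0,0,0]},
], fingers=0)

```text
clock: 5.6
eef_pos: [0.5002, -0.1872, 0.0323]
eef_rot: [[0.152, 0.988, 0.0], [0.988, -0.152, -0.0], [0.0, 0.0, -1.0]]
force: [-0.0, -1.1, -1.1]
gripper_width: 0.01
gripper_force: 58.4
```

>>> send_rows([
  {"xyz": [0,0,-0.005],"angular": [0,0,0]},
  {"xyz": [0.02,0,-0.005],"angular": [0,0,0]},
  {"xyz": [0.05,0,-0.005],"angular": [0,0,0]},
  {"xyz": [0.09,0,-0.005],"angular": [0,0,0]},
  {"xyz": [0.13,0,-0.005],"angular": [0,0,0]},
  {"xyz": [0.17,0,-0.005],"angular": [0,0,0]},
  {"xyz": [0.21,0,-0.005],"angular": [0,0,0]},
  {"xyz": [0.25,0,-0.005],"angular": [0,0,0]},
  {"xyz": [0.27,0,-0.005],"angular": [0,0,0]},
  {"xyz": [0.28,0,-0.005],"angular": [0,0,0]},
  {"xyz": [0.28,0,-0.005],"angular": [0,0,0]},
])

```text
clock: 6.7
eef_pos: [0.5214, -0.0482, 0.0348]
eef_rot: [[0.151, 0.989, -0.0], [0.989, -0.151, 0.0], [0.0, -0.0, -1.0]]
force: [-0.0, 0.3, -1.1]
gripper_width: 0.0099
gripper_force: 58.4
```

```bash
python3 - <<'E'
from h import *
s=arm.sense(); print(s['gripper_width'],s['gripper_force'],np.round(s['eef_pos'],4),np.round(s['joints'],1))
p,d,m=grab('side'); save('s1.png',cv2.resize(p[170:410,250:570],None,fx=2,fy=2))
E
```

```text
0.009940690217948873 58.425723910331726 [ 0.5214 -0.0482  0.0348] [-26.9  31.1  34.6 116.9 -27.2  40.   16.5]
```

View pics/s1.png

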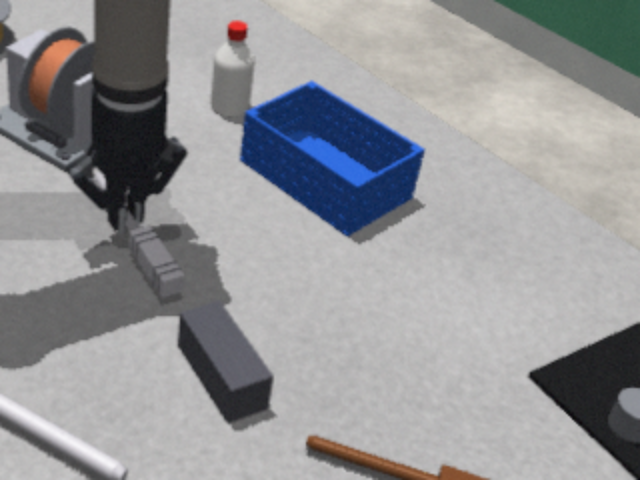

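The spindle is out: handle at crop (125–180, 225–295), well clear of the sleeve mouth at (195, 310). Next I'll lower it and release.

>>> send_rows([
  {"xyz": [0,0,0.006],"angular": [0,0,0]},
  {"xyz": [0,0,0.012],"angular": [0,0,0]},
  {"xyz": [0,0,0.017],"angular": [0,0,0]},
  {"xyz": [0,0,0.017],"angular": [0,0,0]},
  {"xyz": [0,0,0.017],"angular": [0,0,0]},
])

```text
clock: 7.25
eef_pos: [0.5213, -0.049, 0.0261]
eef_rot: [[0.152, 0.988, -0.0], [0.988, -0.152, 0.0], [-0.0, -0.0, -1.0]]
force: [0.5, 0.5, -1.7]
gripper_width: 0.0094
gripper_force: 58.4
```

>>> send_rows([
  {"xyz": [0,0,0],"angular": [0,0,0]},
  {"xyz": [0,0,0],"angular": [0,0,0]},
  {"xyz": [0,0,0],"angular": [0,0,0]},
  {"xyz": [0,0,0],"angular": [0,0,0]},
  {"xyz": [0,0,-0.1],"angular": [0,0,0]},
  {"xyz": [0,0,-0.2],"angular": [0,0,0]},
  {"xyz": [-0.16,0,-0.24],"angular": [0,0,0]},
  {"xyz": [-0.16,0,-0.24],"angular": [0,0,0]},
  {"xyz": [-0.16,0,-0.24],"angular": [0,0,0]},
  {"xyz": [-0.16,0,-0.24],"angular": [0,0,0]},
], fingers=50)

```text
clock: 8.25
eef_pos: [0.5091, -0.1283, 0.1465]
eef_rot: [[0.154, 0.988, 0.001], [0.988, -0.154, 0.001], [0.001, 0.001, -1.0]]
force: [0.5, -0.4, 0.6]
gripper_width: 0.0501
gripper_force: 0.0
```

```bash
python3 - <<'E'
from h import *
s=arm.sense(); print(s['clock'],np.round(s['eef_pos'],4),np.round(s['joints'],1))
p,d,m=grab('wrist'); save('w3.png',p); np.savez('w3.npz',p=p,d=d,E=m['extrinsics'])
C=cloud(m,d); z=C[...,2]
v,u=np.mgrid[:480,:640]
def rect(lo,hi):
    k=((z>lo)&(z<hi)).astype(np.uint8); n,l,st,c=cv2.connectedComponentsWithStats(k)
    for i in range(1,n):
        if st[i,4]>200:
            q=C[l==i]; r=cv2.minAreaRect(q[:,:2].astype(np.float32)*1000); print(st[i],np.round(r[0],1),np.round(r[1],1),round(r[2],1),np.round(np.median(q[:,2]),4))
rect(.02,.03);print();rect(.009,.0195); print(); rect(.095,.105)
E
```

```text
8.25 [ 0.5091 -0.1283  0.1465] [-25.5  21.7  43.1 112.8 -18.7  52.5  18.3]
[ 308  171   38  115 4139] [ 509.5 -120.3] [79.9 24.2] 81.4 0.0241
[   0  280  106  129 2445] [ 292.5 -178.9] [ 22.  116.4] 15.9 0.0242

[ 309    0   36  171 3289] [522.7 -33.9] [95.8 23.1] 81.3 0.0172
[635 114   5 145 431] [ 718.4 -127.9] [ 2.7 99.6] 5.5 0.0103
[   0  261  112  136 1677] [ 296.3 -170.9] [ 11.2 126. ] 15.6 0.0154
[ 300  337   56   26 1059] [ 494.8 -221.8] [23.7 41.9] 81.9 0.0101
```

View pics/w3.png

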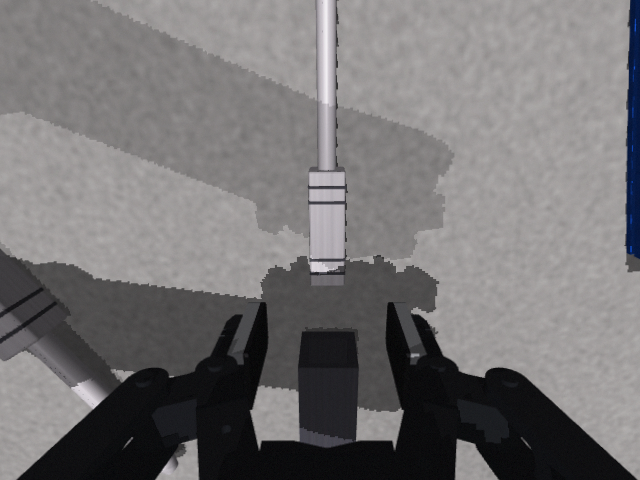

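Spindle lies flat and free: handle at (308–346, 168–285), shaft up the image at column ≈326, sleeve mouth at row ≈335. Next: grip the handle at its centre.

>>> send_rows([
  {"xyz": [0.016,-0.002,0.1],"angular": [0,0,0]},
  {"xyz": [0.016,-0.002,0.18],"angular": [0,0,0]},
  {"xyz": [0.016,-0.002,0.225],"angular": [0,0,0]},
  {"xyz": [0.016,-0.002,0.238],"angular": [0,0,0]},
  {"xyz": [0.016,-0.002,0.238],"angular": [0,0,0]},
  {"xyz": [0.016,-0.002,0.238],"angular": [0,0,0]},
])

```text
clock: 8.9
eef_pos: [0.5105, -0.1196, 0.0282]
eef_rot: [[0.151, 0.988, 0.002], [0.988, -0.151, -0.0], [0.0, 0.002, -1.0]]
force: [0.2, -0.0, 0.8]
gripper_width: 0.0503
gripper_force: 0.0
```

>>> send_rows([
  {"xyz": [0,0,0],"angular": [0,0,0]},
  {"xyz": [0,0,0],"angular": [0,0,0]},
  {"xyz": [0,0,0],"angular": [0,0,0]},
  {"xyz": [0,0,0],"angular": [0,0,0]},
  {"xyz": [0,0,0],"angular": [0,0,0]},
  {"xyz": [0,0,0],"angular": [0,0,0]},
  {"xyz": [0,0,0],"angular": [0,0,0]},
  {"xyz": [0,0,0],"angular": [0,0,0]},
], fingers=0)

```text
clock: 9.7
eef_pos: [0.5107, -0.1199, 0.0287]
eef_rot: [[0.152, 0.988, 0.003], [0.988, -0.152, 0.0], [0.001, 0.003, -1.0]]
force: [-1.1, 1.2, 6.8]
gripper_width: 0.0227
gripper_force: 59.7
```

```bash
python3 - <<'E'
from h import *
s=arm.sense(); print(s['clock'],s['gripper_width'],np.round(s['eef_pos'],4),np.round(s['joints'],1))
c=np.array([.5774,.1057]); yaw=105.7; a=np.radians(yaw); ax=np.array([np.cos(a),np.sin(a)])
go([*s['eef_pos'][:2],.10],down(yaw)); 
g=c-ax*(.110+.040+.03); print(g)
go([*g,.15],down(yaw))
E
```

```text
9.7 0.022668088039922433 [ 0.5107 -0.1199  0.0287] [-19.2  31.9  35.  117.  -28.7  39.4  25.7]
xyz [ 1.000e-04  4.000e-04 -1.426e-01] ang [ 3.500e-03 -3.000e-04 -5.431e-01] dist 0.07130639382651628 deg 24.438922412902695
[ 0.62610808 -0.06758451]
xyz [ 0.1387  0.2129 -0.2419] ang [ 3.500e-03 -3.000e-04 -5.431e-01] dist 0.17542071476854795 deg 24.438922412902695
```

>>> send_rows([
  {"xyz": [0,0,-0.03],"angular": [0,0,0]},
  {"xyz": [0,0,-0.1],"angular": [0,0,0]},
  {"xyz": [0,0,-0.18],"angular": [0,0,0]},
  {"xyz": [0.05,0.02,-0.26],"angular": [0,0,-0.1]},
  {"xyz": [0.13,0.05,-0.34],"angular": [0,0,-0.25]},
  {"xyz": [0.21,0.08,-0.42],"angular": [0,0,-0.4]},
  {"xyz": [0.29,0.1,-0.46],"angular": [0,0,-0.543]},
  {"xyz": [0.34,0.11,-0.46],"angular": [0,0,-0.543]},
  {"xyz": [0.364,0.11,-0.46],"angular": [0,0,-0.543]},
  {"xyz": [0.364,0.11,-0.46],"angular": [0,0,-0.543]},
  {"xyz": [0.364,0.11,-0.46],"angular": [0,0,-0.543]},
  {"xyz": [0.364,0.11,-0.46],"angular": [0,0,-0.543]},
])

```text
clock: 10.9
eef_pos: [0.5906, 0.0491, 0.257]
eef_rot: [[-0.267, 0.964, -0.001], [0.964, 0.267, -0.001], [-0.001, -0.001, -1.0]]
force: [-0.7, 0.3, -2.3]
gripper_width: 0.0227
gripper_force: 59.2
```

```bash
python3 - <<'E'
from h import *
s=arm.sense(); print(s['clock'],s['gripper_width'],np.round(s['eef_pos'],4),np.round(s['joints'],1))
R=np.array(s['eef_rot']); print(np.round(R,4))
p,d,m=grab('wrist'); save('w4.png',p); np.savez('w4.npz',p=p,d=d,E=m['extrinsics'],R=R,P=s['eef_pos'])
C=cloud(m,d); z=C[...,2]
def rect(lo,hi):
    k=((z>lo)&(z<hi)).astype(np.uint8); n,l,st,c=cv2.connectedComponentsWithStats(k)
    for i in range(1,n):
        if st[i,4]>150:
            q=C[l==i]; r=cv2.minAreaRect(q[:,:2].astype(np.float32)*1000); print(st[i],np.round(r[0],1),np.round(r[1],1),round(r[2],1),np.round(np.median(q[:,2]),4))
rect(.096,.104)
T=(C-s['eef_pos'])@R
k=(np.abs(T[...,1])<.012)&(T[...,2]>-.01)&(T[...,2]<.035)&(T[...,0]>.045)
q=T[k]; print(k.sum())
for lo in np.arange(.045,.16,.015):
    j=(q[:,0]>lo)&(q[:,0]<lo+.015)
    if j.sum()>10: print(round(lo,3),np.round([q[j,1].min(),q[j,1].max(),(q[j,1].max()+q[j,1].min())/2,np.percentile(q[j,2],3)],4))
print(q[:,0].max())
E
```

```text
10.9 0.022681905813727983 [0.5906 0.0491 0.257 ] [-38.   20.3  37.5  96.9 -13.1  67.4  18.4]
[[-2.671e-01  9.637e-01 -1.200e-03]
 [ 9.637e-01  2.671e-01 -1.200e-03]
 [-8.000e-04 -1.400e-03 -1.000e+00]]
[286   0  21  14 272] [532.5 183.9] [12.8  6.6] 16.5 0.1001
[346   0  36  13 442] [573.2 195.4] [22.   6.3] 16.0 0.1002
[250  37  39  77 637] [525.  139.9] [21.7 47.1] 18.8 0.1005
[381  36  37  77 593] [600.8 163.9] [50.1 19.9] 84.9 0.1007
[291 137  18  12 216] [554.9 104. ] [12.2  7.7] 15.4 0.1002
[344 136  32  13 398] [595.5 115.5] [22.   8.1] 15.9 0.1002
[544 227  25  27 180] [760.1  85.9] [21.4 12.2] 81.9 0.0983
8131
0.045 [-0.0066  0.0051 -0.0008  0.0099]
0.06 [-0.0067  0.0053 -0.0007  0.0099]
0.075 [-0.0067  0.0053 -0.0007  0.0099]
0.09 [-0.0067  0.0052 -0.0008  0.0098]
0.105 [-0.0068  0.0052 -0.0008  0.0099]
0.11621744427233513
```

View pics/w4.png

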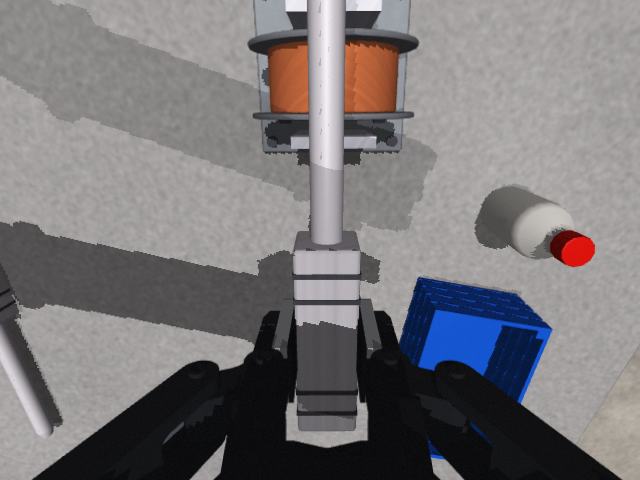

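The wrist view has plate top pieces either side of the shaft at (291–309, 137–149) and (344–376, 136–149), the shaft at columns 308–345 level and straight, and the bystanders clear. Retreat to the standoff, then lower.

>>> send_rows([
  {"xyz": [-0.1,0.011,0],"angular": [0,0,-0.006]},
  {"xyz": [-0.19,0.011,0],"angular": [0,0,-0.006]},
  {"xyz": [-0.24,0.011,0.04],"angular": [0,0,-0.006]},
  {"xyz": [-0.24,0.011,0.12],"angular": [0,0,-0.006]},
  {"xyz": [-0.24,0.011,0.2],"angular": [0,0,-0.006]},
  {"xyz": [-0.24,0.011,0.27],"angular": [0,0,-0.006]},
  {"xyz": [-0.24,0.011,0.32],"angular": [0,0,-0.006]},
  {"xyz": [-0.24,0.011,0.337],"angular": [0,0,-0.006]},
  {"xyz": [-0.24,0.011,0.337],"angular": [0,0,-0.006]},
  {"xyz": [-0.24,0.011,0.337],"angular": [0,0,-0.006]},
  {"xyz": [-0.24,0.011,0.337],"angular": [0,0,-0.006]},
])

```text
clock: 12.05
eef_pos: [0.6306, -0.0628, 0.0908]
eef_rot: [[-0.275, 0.962, 0.004], [0.962, 0.275, -0.0], [-0.001, 0.003, -1.0]]
force: [-0.4, 0.9, -1.8]
gripper_width: 0.0228
gripper_force: 59.2
```

```bash
cat > e.py <<'E'
from h import *
D=np.load('w4.npz'); R,P=D['R'],D['P']
yaw=105.75; a=np.radians(yaw); ax=np.array([np.cos(a),np.sin(a)]); lat=np.array([ax[1],-ax[0]])
pc=(P+R@[.0626,.0048,0])[:2]; eye=pc-.004*ax
s=arm.sense(); p=np.array(s['eef_pos']); R1=np.array(s['eef_rot'])
print(s['clock'],'lat err mm',(p[:2]-eye)@lat*1e3,'tip to eye mm',-(p[:2]-eye)@ax*1e3-149.4,'z',p[2]*1e3-88.3,'yaw',np.degrees(np.arctan2(R1[1,0],R1[0,0])),'tilt',R1[2,:2],'F',np.round(s['force'],1),'w',s['gripper_width'])
E
python3 e.py
python3 - <<'E'
from h import *
p,d,m=grab('side'); save('s2.png',cv2.resize(p[130:330,200:440],None,fx=3,fy=3))
E
```

```text
12.05 lat err mm 3.077353114881765 tip to eye mm 27.728265887803303 z 2.4613819541937545 yaw 105.94340177718964 tilt [-0.00106444  0.00337389] F [-0.4  0.9 -1.8] w 0.022839723292880768
```

View pics/s2.png

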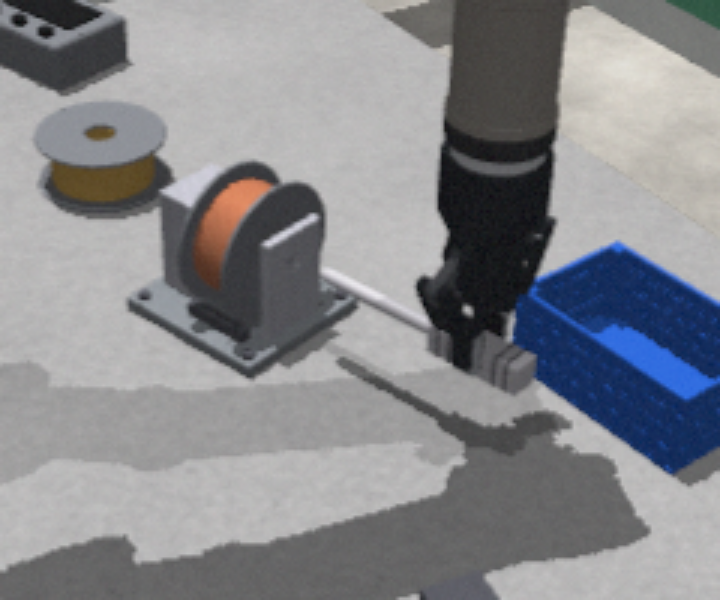

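The side view has the tip at crop (325, 270), short of the plate (260–322, 215–345), with the reel undisturbed. Trim the pose.

>>> send_rows([
  {"xyz": [0,-0.006,0.005],"angular": [0,0,0.004]},
  {"xyz": [0,-0.006,0.005],"angular": [0,0,0.004]},
  {"xyz": [0,-0.006,0.005],"angular": [0,0,0.004]},
  {"xyz": [0,-0.006,0.005],"angular": [0,0,0.004]},
])

```text
clock: 12.5
eef_pos: [0.6264, -0.063, 0.0864]
eef_rot: [[-0.272, 0.962, 0.0], [0.962, 0.272, 0.0], [0.0, 0.0, -1.0]]
force: [0.2, 0.9, -1.5]
gripper_width: 0.0235
gripper_force: 59.2
```

```bash
python3 e.py
```

```text
12.5 lat err mm -0.9881860634156543 tip to eye mm 26.77075953123682 z -1.8944146116259049 yaw 105.79185601248477 tilt [0.00012497 0.00026442] F [ 0.2  0.9 -1.5] w 0.02345115253300655
```

>>> send_rows([
  {"xyz": [0,0.002,-0.004],"angular": [0,0,0]},
  {"xyz": [0,0.002,-0.004],"angular": [0,0,0]},
  {"xyz": [0,0.002,-0.004],"angular": [0,0,0]},
  {"xyz": [0,0.002,-0.004],"angular": [0,0,0]},
  {"xyz": [0,0.002,-0.004],"angular": [0,0,0]},
  {"xyz": [0,0.002,-0.004],"angular": [0,0,0]},
])

```text
clock: 13.1
eef_pos: [0.6273, -0.0628, 0.0882]
eef_rot: [[-0.272, 0.962, -0.0], [0.962, 0.272, 0.0], [0.0, -0.0, -1.0]]
force: [0.1, 0.2, -1.9]
gripper_width: 0.0231
gripper_force: 59.2
```

```bash
python3 e.py; sleep 0; python3 -c "
from h import *
arm.read_camera('top')"; python3 e.py
```

```text
13.1 lat err mm -0.11376203169776734 tip to eye mm 26.83527129980169 z -0.0704122730303709 yaw 105.78761884718959 tilt [ 1.05071047e-04 -6.24614246e-05] F [ 0.1  0.2 -1.9] w 0.023058133426824067
13.15 lat err mm -0.0995425805771293 tip to eye mm 26.84881182176221 z -0.058231885920633886 yaw 105.78679734256372 tilt [ 7.29460994e-05 -4.41953364e-05] F [-0.9  0.6 -1.3] w 0.022879173720853473
```

>>> send_rows([
  {"xyz": [0.01,0,0],"angular": [0,0,0]},
  {"xyz": [0.02,0,0],"angular": [0,0,0]},
  {"xyz": [0.03,0,0],"angular": [0,0,0]},
  {"xyz": [0.04,0,0],"angular": [0,0,0]},
  {"xyz": [0.05,0,0],"angular": [0,0,0]},
  {"xyz": [0.056,0,0],"angular": [0,0,0]},
  {"xyz": [0.062,0,0],"angular": [0,0,0]},
  {"xyz": [0.068,0,0],"angular": [0,0,0]},
  {"xyz": [0.074,0,0],"angular": [0,0,0]},
  {"xyz": [0.074,0,0],"angular": [0,0,0]},
])

```text
clock: 14.15
eef_pos: [0.6172, -0.0266, 0.0882]
eef_rot: [[-0.273, 0.962, -0.0], [0.962, 0.273, 0.0], [0.0, 0.0, -1.0]]
force: [-0.5, -0.1, -1.1]
gripper_width: 0.0225
gripper_force: 59.2
```

```bash
python3 e.py
```

```text
14.15 lat err mm 0.02251372518848518 tip to eye mm -10.760718932331201 z -0.059712009346299055 yaw 105.82031207777118 tilt [4.76198812e-04 4.36531534e-05] F [-0.5 -0.1 -1.1] w 0.022530428576126478
```

>>> send_rows([
  {"xyz": [0.015,0,0],"angular": [0,0,0]},
  {"xyz": [0.03,0,0],"angular": [0,0,0]},
  {"xyz": [0.045,0,0],"angular": [0,0,0]},
  {"xyz": [0.06,0,0],"angular": [0,0,0]},
  {"xyz": [0.075,0,0],"angular": [0,0,0]},
  {"xyz": [0.09,0,0],"angular": [0,0,0]},
  {"xyz": [0.105,0,0],"angular": [0,0,0]},
  {"xyz": [0.12,0,0],"angular": [0,0,0]},
  {"xyz": [0.13,0,0],"angular": [0,0,0]},
  {"xyz": [0.13,0,0],"angular": [0,0,0]},
])

```text
clock: 15.15
eef_pos: [0.5994, 0.0366, 0.0882]
eef_rot: [[-0.274, 0.962, -0.0], [0.962, 0.274, 0.001], [0.001, -0.0, -1.0]]
force: [-0.9, -0.4, -1.2]
gripper_width: 0.0228
gripper_force: 59.2
```

```bash
python3 e.py
```

```text
15.15 lat err mm 0.02084770554775406 tip to eye mm -76.42401557171642 z -0.10154820092202499 yaw 105.87397965913902 tilt [ 6.93330829e-04 -4.98829096e-05] F [-0.9 -0.4 -1.2] w 0.022788125148580814
```

>>> send_rows([
  {"xyz": [0.01,0,0],"angular": [0,0,0]},
  {"xyz": [0.02,0,0],"angular": [0,0,0]},
  {"xyz": [0.03,0,0],"angular": [0,0,0]},
  {"xyz": [0.04,0,0],"angular": [0,0,0]},
  {"xyz": [0.05,0,0],"angular": [0,0,0]},
  {"xyz": [0.056,0,0],"angular": [0,0,0]},
  {"xyz": [0.056,0,0],"angular": [0,0,0]},
])

```text
clock: 15.85
eef_pos: [0.5918, 0.0631, 0.0883]
eef_rot: [[-0.273, 0.962, -0.0], [0.962, 0.273, 0.0], [0.0, 0.0, -1.0]]
force: [0.4, -0.5, -1.7]
gripper_width: 0.0228
gripper_force: 59.2
```

```bash
python3 e.py
```

```text
15.85 lat err mm -0.05625971597132271 tip to eye mm -103.97475815711553 z -0.04449146860605424 yaw 105.85037690299714 tilt [4.35703422e-04 4.46303916e-07] F [ 0.4 -0.5 -1.7] w 0.022755018933470837
```

Free all the way. Now push gently home until contact.

>>> send_rows([
  {"xyz": [0.004,0,0],"angular": [0,0,0]},
  {"xyz": [0.006,0,0],"angular": [0,0,0]},
  {"xyz": [0.008,0,0],"angular": [0,0,0]},
  {"xyz": [0.01,0,0],"angular": [0,0,0]},
  {"xyz": [0.012,0,0],"angular": [0,0,0]},
  {"xyz": [0.012,0,0],"angular": [0,0,0]},
  {"xyz": [0.012,0,0],"angular": [0,0,0]},
])

```text
clock: 16.55
eef_pos: [0.5903, 0.0681, 0.0883]
eef_rot: [[-0.272, 0.962, 0.0], [0.962, 0.272, 0.0], [0.0, 0.0, -1.0]]
force: [-0.1, 1.1, -2.1]
gripper_width: 0.023
gripper_force: 59.2
```

```bash
python3 e.py
```

```text
16.55 lat err mm -0.13430806251631955 tip to eye mm -109.1563829046465 z 0.02422727308623962 yaw 105.7912910199107 tilt [5.64471944e-05 8.88555638e-05] F [-0.1  1.1 -2.1] w 0.023046102399838397
```

>>> send_rows([
  {"xyz": [0.002,0,0],"angular": [0,0,0]},
  {"xyz": [0.004,0,0],"angular": [0,0,0]},
  {"xyz": [0.006,0,0],"angular": [0,0,0]},
  {"xyz": [0.006,0,0],"angular": [0,0,0]},
  {"xyz": [0.006,0,0],"angular": [0,0,0]},
  {"xyz": [0.006,0,0],"angular": [0,0,0]},
])

```text
clock: 17.15
eef_pos: [0.59, 0.069, 0.0884]
eef_rot: [[-0.271, 0.963, 0.001], [0.963, 0.271, -0.002], [-0.003, 0.001, -1.0]]
force: [1.3, -5.4, -2.5]
gripper_width: 0.0229
gripper_force: 59.1
```

```bash
python3 e.py
```

```text
17.15 lat err mm -0.22387097104494663 tip to eye mm -110.11360792619568 z 0.12540923308627328 yaw 105.71780186368854 tilt [-0.00255849  0.00062707] F [ 1.3 -5.4 -2.5] w 0.022939883551970765
```

Contact: 5.5 N, with the travel matching 110 mm. Press a little more, ease down onto the eye's lower edge, and release.

>>> send_rows([
  {"xyz": [0.003,0,0],"angular": [0,0,0]},
  {"xyz": [0.005,0,0.001],"angular": [0,0,0]},
  {"xyz": [0.005,0,0.002],"angular": [0,0,0]},
  {"xyz": [0.005,0,0.002],"angular": [0,0,0]},
  {"xyz": [0.005,0,0.002],"angular": [0,0,0]},
])

```text
clock: 17.65
eef_pos: [0.59, 0.069, 0.0884]
eef_rot: [[-0.27, 0.963, 0.003], [0.963, 0.27, -0.005], [-0.005, 0.001, -1.0]]
force: [0.0, -8.2, 2.2]
gripper_width: 0.0228
gripper_force: 59.8
```

>>> send_rows([
  {"xyz": [0,0,0],"angular": [0,0,0]},
  {"xyz": [0,0,0],"angular": [0,0,0]},
  {"xyz": [0,0,0],"angular": [0,0,0]},
  {"xyz": [0,0,0],"angular": [0,0,0]},
], fingers=45)

```text
clock: 18.05
eef_pos: [0.5887, 0.0745, 0.0873]
eef_rot: [[-0.273, 0.962, -0.0], [0.962, 0.273, 0.001], [0.001, 0.0, -1.0]]
force: [-0.3, -0.4, -0.1]
gripper_width: 0.045
gripper_force: 0.0
```

>>> send_rows([
  {"xyz": [-0.01,0,-0.03],"angular": [0,0,0]},
  {"xyz": [-0.04,0,-0.1],"angular": [0,0,0]},
  {"xyz": [-0.1,0,-0.18],"angular": [0,0,0]},
  {"xyz": [-0.17,0,-0.24],"angular": [0,0,0]},
  {"xyz": [-0.2,0,-0.26],"angular": [0,0,0]},
  {"xyz": [-0.2,0,-0.26],"angular": [0,0,0]},
  {"xyz": [-0.2,0,-0.26],"angular": [0,0,0]},
])

```text
clock: 18.75
eef_pos: [0.6151, -0.0213, 0.2161]
eef_rot: [[-0.273, 0.962, -0.003], [0.962, 0.273, 0.002], [0.002, -0.002, -1.0]]
force: [-0.5, 0.8, -0.8]
gripper_width: 0.0451
gripper_force: 0.0
```

```bash
python3 e.py; python3 - <<'E'
from h import *
D=np.load('w4.npz'); 
p,d,m=grab('wrist'); q,_,_=grab('side')
a=cv2.resize(p[0:240,170:490],(400,300)); b=cv2.resize(q[150:270,220:380],(400,300),interpolation=2)
save('f1.png',np.hstack([a,b]))
C=cloud(m,d); z=C[...,2]
eye=np.array([.5775,.1067]); a=np.radians(105.75); ax=np.array([np.cos(a),np.sin(a)]); lat=np.array([ax[1],-ax[0]])
T=C[...,:2]-eye; al=T@ax*1e3; la=T@lat*1e3
k=(np.abs(la)<9)&(z>.07)&(z<.09)&(al<3)&(al>-95)
for lo in range(-90,3,6):
    j=k&(al>lo)&(al<=lo+6)
    if j.sum()>5: print(lo,j.sum(),np.round([np.median(z[j])*1e3,np.median(la[j])],1))
print('ends',al[k].min(),al[k].max())
k=(z>.097)&(z<.103)&(np.abs(la)<32)&(al>-8)&(al<14); print('plate',np.percentile(al[k],[1,99]),la[k].min(),la[k].max())
E
```

```text
18.75 lat err mm -0.5708871799256073 tip to eye mm -16.40443703163041 z 127.76068791406139 yaw 105.82372352841189 tilt [ 0.00240398 -0.00191788] F [-0.5  0.8 -0.8] w 0.045126000735105164
-84 112 [80.7 -0. ]
-78 264 [80.9 -0.4]
-72 266 [81.3  0.3]
-66 277 [81.5 -0.4]
-60 279 [81.5 -0.4]
-54 280 [81.6  0.2]
-48 286 [81.7  0.2]
-42 311 [81.9  0.2]
-36 305 [82.   0.2]
-30 331 [82.2 -0.4]
-24 332 [82.6  0.2]
-18 347 [82.6  0.2]
-12 345 [82.9  0.2]
-6 416 [82.9 -0.1]
0 23 [78.1  1.3]
ends -80.62432943308818 0.9016335485755066
plate [-0.53377037  6.3229225 ] -29.212177876591305 31.15795158835769
```

View pics/f1.png

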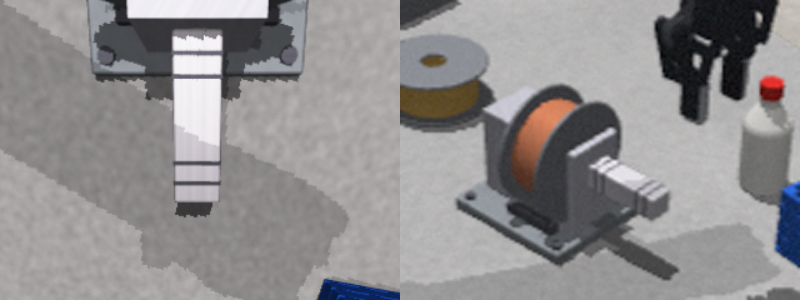

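The final view has the handle against the plate. It spans −80.6 to about −0.5 mm from the plate face, so its 80 mm length is fully home. The reel is standing in its cradle and the gripper is clear. Handing in.

```bash
python3 -c "
from bench import arm
print(arm.finish_job())"
```

```text
the job is handed in; nothing more can be done
None
```

The job is handed in at about 19 s: the spindle went through the eye and reel into the pocket and was released with its shoulder against the plate to within about 1 mm. Its handle droops about 1.5° under its own weight, the reel still stands in its cradle, and I touched none of the bystanders.

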